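# Hold the new handle on the drawer front for screwing

## Task

Be my third hand while I fit the new black handle to the drawer that stands on the worktop: pick the handle up, bring its two studs into the two holes in the grey drawer front so that both feet sit flat against it, and press it there steadily with about 10 newtons, without any hard shove, while I drive the screws from inside the drawer. Keep that up for a few seconds and finish while still holding and pressing it: do not let go. Leave the mug, the timer, the screwdriver, the old wire handle and the screws where they are.

Things in the scene. Friction and masses are not known exactly. Their poses are not given: they have to be found in the camera images.
- handle: the new handle, matt black, loose, about 0.14 kg, lying on its side on the worktop, so that it need only be lifted and turned about the vertical. Flat bar 160 mm long (its y), 10 mm thick (its x: grip here, at the bar's middle, from above) and 20 mm high (z); origin at the middle of the bar's underside. Two legs, 12 mm thick and 128 mm apart (y = +-64), run from the bar along its +x
- handle_feet (a point): on the handle: midpoint between the flat faces of its two 20 x 20 mm feet, at the ends of the legs, 42 mm along +x from the bar's middle and 10 mm above the underside (37 mm clear between bar and foot faces); axes as the handle's. From each foot a steel stud, 7.5 mm in diameter, sticks out 6 mm more along +x, its last 2 mm tapered
- drawer_mount (a point): on the outer face of the grey drawer front, midway between its two through holes (pale-ringed, 12 mm diameter, 1.5 mm chamfer, 128 mm apart along y, 94 mm above the worktop, 35 mm below the front's top edge). x points level into the drawer, square to the face; z up. The handle is home when handle_feet lies here with axes alike
- drawer_mat: thin dark anti-slip mat, 280 x 290 x 4 mm, fixed to the worktop, carrying the drawer; origin under its middle, axes as drawer_mount's. The drawer (grey front 280 wide, 125 high, 16 mm thick; open white box behind, 250 wide, sides 99 mm high, 250 mm deep over all) has its face 125 mm to the -x side of the mat's middle and its top edge 129 mm above the worktop
- drawer (a joint): how far the drawer has been pushed back along its x on the soft mat, in m: 0 at rest; it gives springily 1 mm for every 4 N of push (10 N: 0.0025) and comes back; drawer_mount moves with it
- mug_1: dark grey mug, 88 x 124 x 106 mm, behind the handle; bystander; origin at its foot
- kitchen_timer: white and red round kitchen timer, 63 mm across, 41 mm high; bystander; origin at its foot
- screwdriver: screwdriver lying in front of the drawer; bystander
- old_handle: the old steel wire handle, 100 x 30 mm, 9 mm thick, lying in front of the drawer; bystander
- screw_0: steel screw, 26 mm long with an 8 mm head, lying in front of the drawer; bystander
- screw_1: a second such screw; bystander
Things that resemble listed ones, but are neither listed nor needed, are in the scene too. Leave any turquoise look-alike of the handle alone.

How it is judged:
By the outcome, as a careful person would: the job done as asked, in the order asked, and still so for the second after the job is handed in, while the arm keeps its last pose, push and grip.
It also fails if it takes over 59 s, if anything falls off the work surface, if the arm or the gripper's body presses on something with over 40 N, if the wrist force passes 120 N, or if a joint passes its speed limit or range.

## Robot

A 7-joint arm with a two-finger parallel gripper is mounted at the origin on a cart in front of the work surface, level with it; the furniture and walls round the work are solid. World frame = base frame: x ahead of the robot, y to its left, z up, the work surface at z = 0. Lengths are in m, angles in rad, forces in N, time in s.
With the tool pointing down it reaches from about 0.35 to 0.9 m from the base axis. Payload 19.9 kg.
Tool frame: the origin (TCP) lies midway between the tips of the shut fingers; the grasp point (between the pads) lies 19 mm behind it; z points along the fingers, y is the line along which they close (so a half turn about z gives the same grasp; the last joint's range is limited). The gripper opens to 85 mm and grips with 20 to 120 N. Pads are 22 mm wide; open, the fingers measure 114 mm over their backs; the gripper's body (76 mm by 85 mm) begins 54 mm behind the grasp point. The pads swing forward as they close: fully open they stand 13 mm farther back than shut.
Start: joints at [1.107, 0.417, -0.01, 1.614, 0.005, 1.111, -0.053], TCP at [0.256, -0.57, 0.231] pointing down, gripper open.
Joint ranges: [-2.81, 2.81], [-0.39, 2.02], [-1.27, 1.25], [0.06, 2.57], [-1.19, 4.33], [0.19, 2], [-2.82, 2.82]. Speed limits (rad/s): [1.89, 1.89, 2.39, 2.39, 3.01, 3.01, 3.01].

## Interface

Orientations are given as a unit quaternion [w, x, y, z].
In Python, from workcell import ctrl, viewer gives the robot as it stands.
- The arm moves only by the tool move_arm, never from a script. Its argument "commands" is a list that holds one entry, the list of rows, each a list of 5 numbers: the shift along the tool's x, y, z in m, then the turn about the tool's z in rad, then the opening, from 0 (shut) to 1 (fully open). In form: [[[x, y, z, twist, gripper], ...]]. A call has 1 to 20 rows; each row shifts and turns the commanded pose from where the row before left it, along the tool's axes as they then stand; what a row does not reach is not made up. A row lasts 1/10 s, in which the tool goes at most 50 mm and 8.59 degrees, less where a joint would pass 70% of its speed; a pose out of reach is approached as far as the arm can. A call with a gripper value outside its range is refused whole. The fingers move at their own pace and stop on an object; "newtons" is the grip in N (left out, the last holds). Time passes only in rows, so rows that do not move let the fingers close. It gives the time, the measured TCP pose, the force, the opening and the grip force at its end, in the units of the state.
- ctrl.read_state(): the state, without advancing time (a new reading comes with each control period).
- viewer.read_camera(name): name is "side" or "top"; returns the picture (420x560x3 uint8, red, green, blue); there is no depth.
- viewer.get_calibration(name): a dict with "fx", "fy", "cx", "cy" (pixels), "k1" (the pictures are not rectified: a ray, as slopes to the right and down, at radius r is drawn at 1 + k1 r^2 times it, then the intrinsics apply), "R" (3x3) and "t" (3): a world point X has camera coordinates R X + t. Camera axes: x right, y down, z forward; pixel columns grow to the right and rows downward; lengths in m; the calibration is good to about 2 mm. A picture is of the moment at which its call begins. get_calibration takes no time and is no camera call.
- ctrl.sign_off(): hands the job in; it is judged then, once.
The state is a dict: "time_s": time; "joint_positions": joint angles; "joint_velocities": joint speeds; "joint_torque": joint torques, N m; "position": TCP position; "tool_rot": TCP orientation; "contact_force": force on the tool from outside, world axes, zero at the start; "ft_torque": the same for the moment, N m; "opening": opening from 0.0 (shut) to 1.0 (fully open); "finger_force": force on a finger pad.
Only numpy, scipy, OpenCV 4.12 (cv2) and the standard library are available. Lean on these libraries where they do the work, as an engineer would, in place of code of your own. Each camera call takes 0.05 s, during which the arm holds its last target. There are 200 camera calls.

## Working session

There is one attempt and no reset: what is moved stays moved. The work goes in short steps, Python scripts to look and compute and a tool call to move; the robot and the scene stay as the last step left them, time stands still between calls to the robot, and variables do not carry over. Pictures are saved under pics/ and viewed, at most 10 in all, crops included, and the job is handed in when it is done.

Besides the shell and the picture viewer there is one more tool, called after ">>>" as name([rows], argument=value, ...), one row to a line, values as JSON. move_arm: Moves the arm, as the interface text tells. Its arguments: {"type":"object","properties":{"commands":{"type":"array","items":{"type":"array","items":{"type":"array","items":{"type":"number"}}}},"newtons":{"type":"number"}},"required":["commands"]}

```bash
mkdir -p pics; ls; cat > h.py <<'E'
import sys; sys.path.insert(0,'.')
import numpy as np, cv2
from workcell import ctrl, viewer
def K(n):
    c=viewer.get_calibration(n); return c,np.array(c['R']),np.array(c['t'])
def ray(n,px):
    c,R,t=K(n); u=np.array([(px[0]-c['cx'])/c['fx'],(px[1]-c['cy'])/c['fy']]); v=u.copy()
    for _ in range(30): v=u/(1+c['k1']*(v@v))
    d=R.T@np.array([v[0],v[1],1]); return -R.T@t, d/np.linalg.norm(d)
def plane(n,px,z):
    o,d=ray(n,px); return o+d*(z-o[2])/d[2]
def two(p1,p2,a='top',b='side'):
    o1,d1=ray(a,p1);o2,d2=ray(b,p2)
    s=np.linalg.lstsq(np.c_[d1,-d2],o2-o1,rcond=None)[0]
    A=o1+s[0]*d1;B=o2+s[1]*d2; return (A+B)/2,np.linalg.norm(A-B)
def proj(n,X):
    c,R,t=K(n); p=R@np.array(X)+t; v=p[:2]/p[2]; v=v*(1+c['k1']*(v@v)); return np.array([v[0]*c['fx']+c['cx'],v[1]*c['fy']+c['cy']])
def snap(n,f):
    im=viewer.read_camera(n)[:,:,::-1].copy(); cv2.imwrite('pics/'+f,im); return im
E
python3 - <<'E'
from h import *
for n in('top','side'):
    snap(n,n+'0.png'); c=viewer.get_calibration(n);print({k:np.round(v,3).tolist() for k,v in c.items()})
s=ctrl.read_state();print(s)
E
```

```text
pics
{'fx': 496.986, 'fy': 496.986, 'cx': 283.56, 'cy': 211.741, 'k1': -0.018, 'R': [[0.289, -0.957, -0.005], [-0.937, -0.282, -0.207], [0.197, 0.065, -0.978]], 't': [-0.324, 0.462, 1.484]}
{'fx': 426.292, 'fy': 426.292, 'cx': 283.425, 'cy': 211.213, 'k1': 0.008, 'R': [[0.646, -0.763, 0.013], [-0.348, -0.309, -0.885], [0.679, 0.567, -0.466]], 't': [-0.491, 0.215, 1.146]}
{'time_s': 0.1, 'joint_positions': array([ 1.10647451,  0.41789313, -0.01032656,  1.61413787,  0.00471673,
        1.11071   , -0.05298555]), 'joint_velocities': array([-0.00091187, -0.00204273, -0.00046925, -0.00158436,  0.00011631,
       -0.00100363, -0.00133163]), 'joint_torque': array([ 1.54872632e-03, -8.65820146e+01,  6.80286884e-01, -4.35637343e+01,
        1.91166362e-02,  4.91098894e-03, -2.01902759e-05]), 'position': array([ 0.25632447, -0.56965988,  0.23072589]), 'tool_rot': array([-5.38246667e-04,  9.77730265e-01,  2.09864750e-01, -1.62865431e-04]), 'contact_force': array([ 0.72437757, -0.35736244, -0.17212386]), 'ft_torque': array([ 0.01387686, -0.01051299, -0.03036587]), 'finger_force': 0.0, 'opening': 1.0010815377875966}
```

View pics/top0.png

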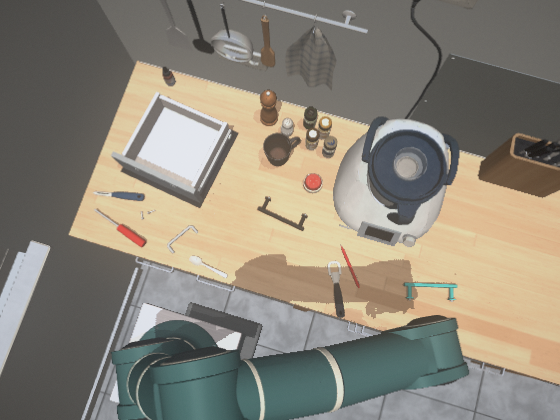

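View pics/side0.png

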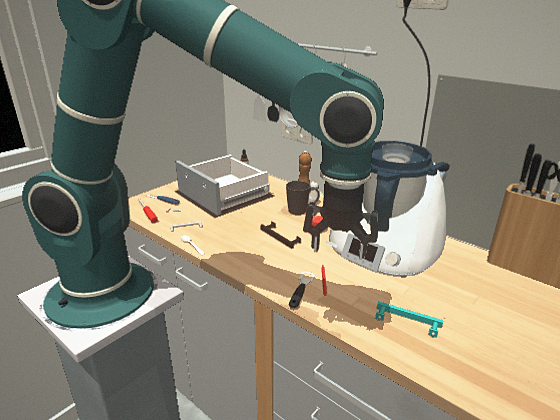

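The top picture shows three handle-like things. The black handle is at (283,216), the turquoise look-alike at (431,290) and the old wire handle at (183,238). The peeler with a black grip at (338,290) could also be mistaken for it. I choose the black one at (283,216), which is at (281,234) in the side view. The drawer front is at top (155,175) and side (198,187). Next is a close crop to check the choice.

```bash
python3 - <<'E'
from h import *
T=cv2.imread('pics/top0.png');S=cv2.imread('pics/side0.png')
def crop(I,x,y,w,h): return cv2.resize(I[y:y+h,x:x+w],(400,300),interpolation=cv2.INTER_CUBIC)
m=np.vstack([np.hstack([crop(T,243,184,80,60),crop(S,241,204,80,60)]),np.hstack([crop(T,105,135,107,80),crop(S,165,150,80,60)])])
cv2.imwrite('pics/m0.png',m)
for n,I,(x,y,w,h) in(('top',T,(250,190,65,45)),('side',S,(255,215,50,38))):
    g=I[y:y+h,x:x+w].max(2); M=(g<75).astype(np.uint8)
    k,l,st,c=cv2.connectedComponentsWithStats(M); 
    for i in range(1,k):
        if st[i,4]>15: print(n,st[i]+[x,y,0,0,0],c[i]+[x,y])
    print('\n'.join(''.join('#' if v<55 else '+' if v<85 else '.' for v in r) for r in g))
E
```

```text
.................................................................
.................................................................
.................................................................
.................................................................
.................................................................
.................................................................
.................................................................
.................................................................
.................................................................
.................................................................
.................................................................
.................................................................
.................................................................
.................................................................
.................................................................
.................................................................
............................................
[... 3162 characters left out ...]
.........+#++++++++.........+++#+....
........................+#++++++++.....#++++++....
..........................#++++++++..#++++++#+....
...........................+#+++++++++++++..#+....
.............................+#++++++++...........
..............................+##++++++...........
................................##++++............
..................................##+#............
...................................+##............
..................................................
..................................................
..................................................
..................................................
..................................................
```

View pics/m0.png

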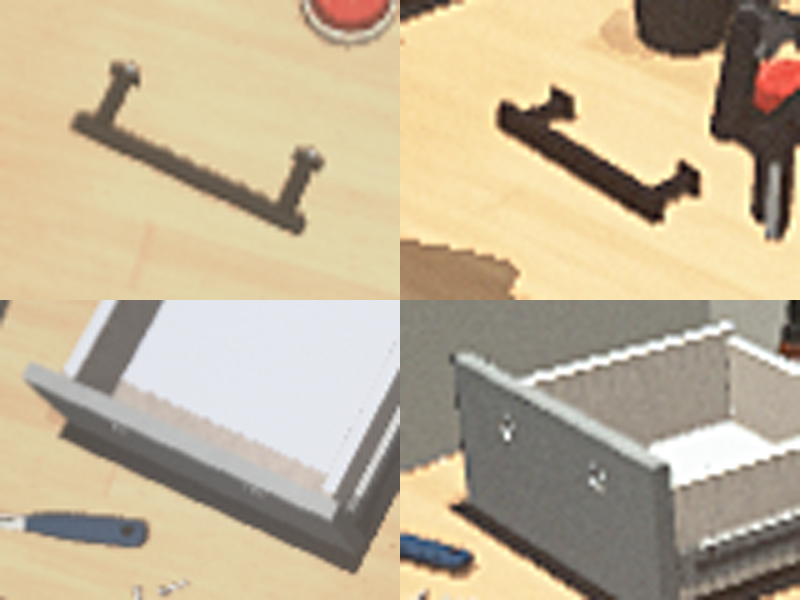

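The crop confirms the black handle: bar, two legs and steel studs, with the feet away from the robot. The drawer holes show in the side view near (186,176) and (204,186). Now the measuring.

```bash
python3 - <<'E'
from h import *
T=cv2.imread('pics/top0.png');S=cv2.imread('pics/side0.png')
for n in('top','side'): c,R,t=K(n); print(n,'cam at',np.round(-R.T@t,3))
# handle
x,y,w,h=250,190,65,45
g=T[y:y+h,x:x+w].max(2); th,M=cv2.threshold(g,0,255,cv2.THRESH_BINARY_INV+cv2.THRESH_OTSU)
k,l,st,c=cv2.connectedComponentsWithStats(M); print(th,st[1:])
i=1+st[1:,4].argmax(); ys,xs=np.nonzero(l==i)
P=np.array([plane('top',(a+x,b+y),0.02)[:2] for a,b in zip(xs,ys)])
r=cv2.minAreaRect((P*1000).astype(np.float32)); print('rect mm',r, np.round(cv2.boxPoints(r)))
x,y,w,h=255,215,48,38
g=S[y:y+h,x:x+w].max(2); M=(g<110).astype(np.uint8);k,l,st,c=cv2.connectedComponentsWithStats(M)
i=1+st[1:,4].argmax(); ys,xs=np.nonzero(l==i)
for z in(0,.02):
  P=np.array([plane('side',(a+x,b+y),z)[:2] for a,b in zip(xs,ys)])
  r=cv2.minAreaRect((P*1000).astype(np.float32)); print('side rect mm z',z,np.round(cv2.boxPoints(r)))
def crop(I,x,y,w,h): return cv2.resize(I[y:y+h,x:x+w],(400,300),interpolation=cv2.INTER_NEAREST)
m=np.vstack([np.hstack([crop(T,108,145,40,30),crop(T,145,165,60,45)]),np.hstack([crop(S,172,153,40,30),crop(S,185,170,40,30)])])
m=np.clip(m.astype(float)*1.3,0,255).astype(np.uint8)
cv2.imwrite('pics/m1.png',m)
E
```

```text
top cam at [ 0.235 -0.276  1.546]
side cam at [-0.386 -0.958  0.73 ]
166.0 [[ 56   0   1   1   1]
 [ 58   1   4   2   4]
 [ 64   2   1   1   1]
 [  7   7  51  34 314]]
rect mm ((538.0479125976562, -173.53099060058594), (158.92828369140625, 51.43505096435547), 81.61170959472656) [[ 501. -248.]
 [ 552. -256.]
 [ 575.  -99.]
 [ 524.  -91.]]
side rect mm z 0 [[ 504. -248.]
 [ 568. -258.]
 [ 595.  -84.]
 [ 531.  -74.]]
side rect mm z 0.02 [[ 479. -267.]
 [ 541. -277.]
 [ 568. -108.]
 [ 505.  -98.]]
```

View pics/m1.png

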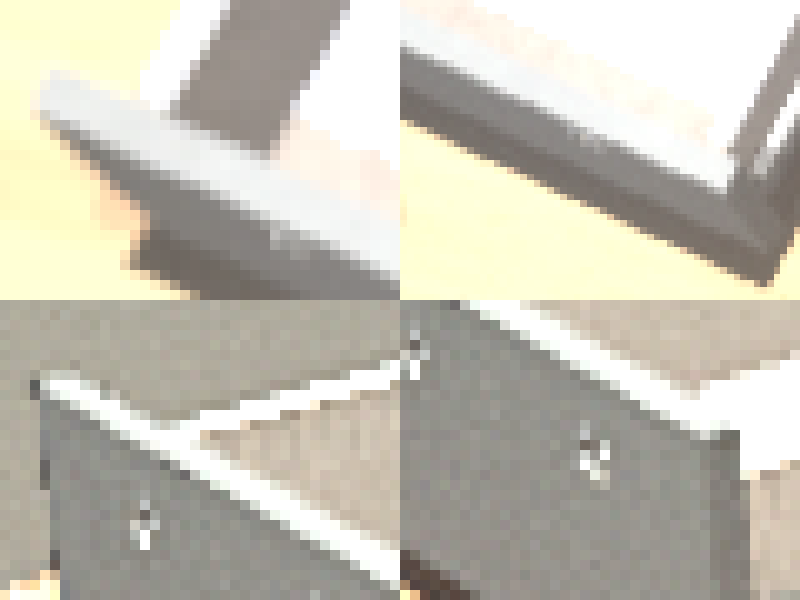

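The crops show pale-ringed holes in the side view at about (186.0,174.9) and (203.9,185.1), and in the top view at (136.2,168.5) and (173.0,185.5). The upper corners of the face are at top (111.5,155.7) and (193.5,193.0), and at side (176,162) and (215.5,183.2).

```bash
python3 - <<'E'
from h import *
np.set_printoptions(precision=4,suppress=True)
cl,e1=two((111.5,155.7),(176,162));cr,e2=two((193.5,193),(215.5,183.2))
print('corners',cl,e1,cr,e2,np.linalg.norm(cl-cr))
hl,e1=two((136.2,168.5),(186,174.9));hr,e2=two((173,185.5),(203.9,185.1))
print('holes',hl,e1,hr,e2,np.linalg.norm(hl-hr))
a=plane('top',(111.5,155.7),.129);b=plane('top',(193.5,193),.129);print('top@.129',a,b,np.linalg.norm(a-b))
A=plane('side',(176,162),.129);B=plane('side',(215.5,183.2),.129);print('side@.129',A,B)
for p in((186,174.9),(203.9,185.1)):print('side@.094',plane('side',p,.094))
for p in((136.2,168.5),(173,185.5)):print('top@.094',plane('top',p,.094))
# handle top-view bar, check two-view height with bar corners
T=cv2.imread('pics/top0.png');S=cv2.imread('pics/side0.png')
for n,I,(x,y,w,h),th in(('top',T,(250,190,60,45),150),('side',S,(255,215,48,38),110)):
    g=I[y:y+h,x:x+w].max(2); M=(g<th).astype(np.uint8);k,l,st,c=cv2.connectedComponentsWithStats(M)
    i=1+st[1:,4].argmax();ys,xs=np.nonzero(l==i)
    C=np.c_[xs+x,ys+y]
    for d in((-1,0),(1,0),(0,1),(0,-1)): 
        v=C@np.array(d); print(n,d,C[v>=v.max()-.5].mean(0))
    print(n,C.mean(0), proj(n,[.5,-.17,.02]))
    print('\n'.join(''.join('#' if v<90 else '+' if v<th else '.' for v in r) for r in g)) if n=='top' else 0
s=ctrl.read_state();print(s['position'])
E
```

```text
corners [0.538  0.3641 0.1206] 0.002328112124322642 [0.4979 0.0883 0.1257] 9.959482741983184e-05 0.2787272746100461
holes [0.5268 0.2909 0.0904] 0.00020150905155554935 [0.508  0.1644 0.0922] 0.0007275205609483305 0.1279070764455155
top@.129 [0.5353 0.3611 0.129 ] [0.4972 0.0875 0.129 ] 0.2762082323294857
side@.129 [0.5261 0.3449 0.129 ] [0.4931 0.0826 0.129 ]
side@.094 [0.5217 0.284  0.094 ]
side@.094 [0.5053 0.1616 0.094 ]
top@.094 [0.5262 0.2894 0.094 ]
top@.094 [0.508  0.1636 0.094 ]
top (-1, 0) [257. 209.]
top (1, 0) [307. 216.]
top (0, 1) [301.5 230. ]
top (0, -1) [266. 197.]
top [281.6823 215.6522] [278.0733 223.7448]
............................................................
............................................................
............................................................
............................................................
............................................................
............................................................
............................................................
...............+++.......................
[... 1747 characters left out ...]
........................+++++++++........
.............................................+++++++++......
...............................................+++++++......
.................................................+++++......
...................................................++.......
............................................................
............................................................
............................................................
............................................................
side (-1, 0) [261. 227.]
side (1, 0) [300. 240.]
side (0, 1) [291.5 247. ]
side (0, -1) [272. 222.]
side [278.9245 235.2554] [271.6947 234.6506]
[ 0.2563 -0.5697  0.2307]
```

>>> move_arm([
  [[0.0206,-0.0214,0,0,1],[0.0206,-0.0214,0,0,1],[0.0206,-0.0214,0,0,1],[0.0206,-0.0214,0,0,1],[0.0206,-0.0214,0,0,1],[0.0206,-0.0214,0,0,1],[0.0206,-0.0214,0,0,1],[0.0206,-0.0214,0,0,1],[0.0206,-0.0214,0,0,1],[0.0206,-0.0214,0,0,1],[0.028,-0.0062,0,0,1],[0.028,-0.0062,0,0,1],[0.028,-0.0062,0,0,1],[0.028,-0.0062,0,0,1],[0.028,-0.0062,0,0,1],[0.028,-0.0062,0,0,1],[0.028,-0.0062,0,0,1]],
], newtons=60)

```text
time_s: 1.8
position: [0.5181, -0.1694, 0.231]
tool_rot: [-0.0, 0.978, 0.21, -0.0]
contact_force: [0.6, -0.9, -0.2]
opening: 1.002
finger_force: 0.0
```

>>> move_arm([
  [[0,0,0.01,-0.143,1],[0,0,0.01,-0.143,1],[0,0,0.01,-0.143,1],[0,0,0.02,-0.143,1],[0,0,0.02,-0.143,1],[0,0,0.02,-0.143,1],[0,0,0.02,-0.143,1],[0,0,0,0,1],[0,0,0,0,1]],
])

```text
time_s: 2.7
position: [0.5174, -0.1703, 0.1215]
tool_rot: [-0.0, 0.759, 0.652, -0.0]
contact_force: [0.3, -0.5, 0.8]
opening: 1.001
finger_force: 0.0
```

```bash
cat >> h.py <<'E'
from scipy.spatial.transform import Rotation as Ro
def st():
    s=ctrl.read_state(); q=s['tool_rot']; R=Ro.from_quat([q[1],q[2],q[3],q[0]]).as_matrix()
    print('t',round(s['time_s'],2),'p',np.round(s['position'],4),'F',np.round(s['contact_force'],1),'op',round(s['opening'],3),'ff',round(s['finger_force'],1),'q',np.round(s['joint_positions'],2))
    print('tool xyz cols',np.round(R,4).tolist(),'y-angle deg',np.degrees(np.arctan2(R[1,1],R[0,1])))
    return s,R
E
python3 - <<'E'
from h import *
s,R=st()
print('in tool',np.round(R.T@(np.array([.5165,-.170,.003])-s['position']),4))
# two-view check of bar height: left end, right end
for a,b in(((258,208),(261.5,225.5)),((302,229),(291.5,246))): print(two(a,b))
snap('side','side1.png');snap('top','top1.png')
m=cv2.imread('pics/side1.png')[150:300,180:380];t=cv2.imread('pics/top1.png')[130:280,180:380]
cv2.imwrite('pics/m2.png',np.hstack([cv2.resize(m,(400,300)),cv2.resize(t,(400,300))]))
E
```

```text
t 2.7 p [ 0.5174 -0.1703  0.1215] F [ 0.3 -0.5  0.8] op 1.001 ff 0.0 q [ 0.62  0.45 -0.44  1.9   0.25  0.85 -0.1 ]
tool xyz cols [[0.151, 0.9885, -0.0006], [0.9885, -0.151, 0.0005], [0.0004, -0.0007, -1.0]] y-angle deg -8.682412076037826
in tool [ 1.000e-04 -8.000e-04  1.185e-01]
(array([ 0.5319982 , -0.09436058,  0.01177325]), np.float64(0.0012705312892826509))
(array([ 0.50845761, -0.24606497,  0.00454187]), np.float64(0.0004090355500590037))
```

View pics/m2.png

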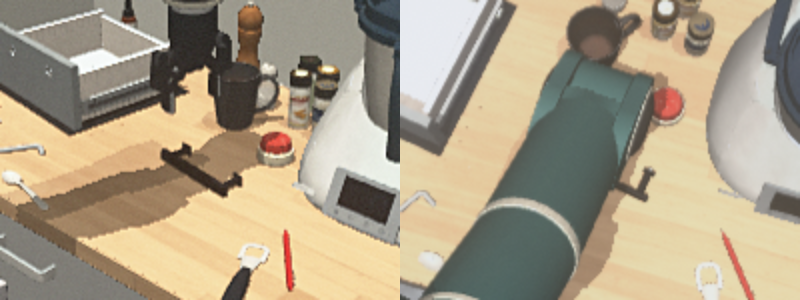

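The side crop shows the gripper hovering above the black handle, with the bar and feet clear of the mug and timer. In the top view the arm hides most of the handle. I descend now.

>>> move_arm([
  [[0,0,0.02,0,1],[0,0,0.02,0,1],[0,0,0.02,0,1],[0,0,0.02,0,1],[0,0,0.012,0,1],[0,0,0.01,0,1],[0,0,0.008,0,1],[0,0,0.007,0,1],[0,0,0,0,1],[0,0,0,0,1]],
])

```text
time_s: 3.8
position: [0.5176, -0.1702, 0.0046]
tool_rot: [0.0, 0.757, 0.653, 0.0]
contact_force: [0.5, 0.6, -0.4]
opening: 1.002
finger_force: 0.0
```

>>> move_arm([
  [[0,0,0,0,0],[0,0,0,0,0],[0,0,0,0,0],[0,0,0,0,0],[0,0,0,0,0],[0,0,0,0,0],[0,0,0,0,0],[0,0,0,0,0],[0,0,0,0,0],[0,0,0,0,0],[0,0,0,0,0],[0,0,0,0,0]],
])

```text
time_s: 5.0
position: [0.5176, -0.1703, 0.0045]
tool_rot: [0.0, 0.757, 0.653, 0.0]
contact_force: [-0.7, 0.1, 6.6]
opening: 0.099
finger_force: 59.5
```

>>> move_arm([
  [[0,0,-0.01,0,0],[0,0,-0.02,0,0],[0,0,-0.03,0,0],[0,0,-0.04,0,0],[0,0,-0.04,0,0],[0,0,-0.04,0,0],[0,0,-0.01,0,0],[0,0,0,0,0]],
])

```text
time_s: 5.8
position: [0.5179, -0.1705, 0.1959]
tool_rot: [0.001, 0.757, 0.653, 0.001]
contact_force: [-0.0, -0.5, -2.6]
opening: 0.096
finger_force: 58.8
```

>>> move_arm([
  [[0.015,-0.005,0,0,0],[0.0281,-0.0095,0,0,0],[0.035,-0.012,0,0,0],[0.035,-0.012,0,0,0],[0.035,-0.012,0,0,0],[0.035,-0.012,0,0,0],[0.035,-0.012,0,0,0],[0.035,-0.012,0,0,0],[0.035,-0.012,0,0,0],[0.035,-0.012,0,0,0],[0.035,-0.01,0,0,0],[0.025,-0.006,0,0,0],[0.01,-0.004,0,0,0],[0,0,0.02,0,0],[0,0,0.03,0,0],[0,0,0.03,0,0],[0,0,0.015,0,0],[0,0,0.008,0,0],[0,0,0,0,0],[0,0,0,0,0]],
])

```text
time_s: 7.8
position: [0.4462, 0.238, 0.0921]
tool_rot: [0.0, 0.757, 0.653, 0.0]
contact_force: [-0.2, 0.6, -1.6]
opening: 0.101
finger_force: 58.7
```

```bash
python3 - <<'E'
from h import *
s,R=st()
S=snap('side','side2.png');T=snap('top','top2.png')
a=cv2.resize(S[140:230,150:270],(800,600),interpolation=cv2.INTER_NEAREST)
b=cv2.resize(T[120:240,80:240],(800,600),interpolation=cv2.INTER_NEAREST)
cv2.imwrite('pics/m3.png',np.hstack([a[:,:],b])[::1,::2] if 0 else np.hstack([cv2.resize(a,(400,300)),cv2.resize(b,(400,300))]))
E
```

```text
t 7.8 p [0.4462 0.238  0.0921] F [-0.2  0.6 -1.6] op 0.101 ff 58.7 q [-0.04  0.47 -0.62  2.01  0.38  0.78 -1.03]
tool xyz cols [[0.1465, 0.9892, 0.0007], [0.9892, -0.1465, 0.0005], [0.0006, 0.0006, -1.0]] y-angle deg -8.422865740901031
```

View pics/m3.png

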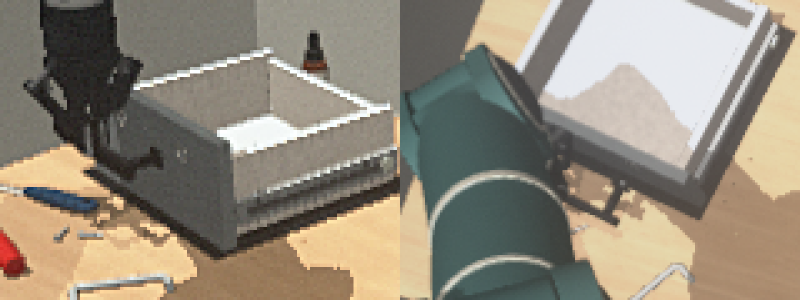

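The handle is held level in front of the drawer. Its near leg and stud point at the right-hand hole. In the side view the stud is at about (198,187) and the hole near (204,186). I zoom in to measure stud against hole in both views.

```bash
python3 - <<'E'
from h import *
S=cv2.imread('pics/side2.png');T=cv2.imread('pics/top2.png')
S=np.clip(S*1.3,0,255).astype(np.uint8);T=np.clip(T*1.6,0,255).astype(np.uint8)
a=cv2.resize(S[172:202,180:220],(800,600),interpolation=cv2.INTER_NEAREST)[:,:]
b=cv2.resize(T[175:205,150:190],(800,600),interpolation=cv2.INTER_NEAREST)
cv2.imwrite('pics/m4.png',cv2.resize(np.hstack([a,b]),(800,300),interpolation=cv2.INTER_NEAREST))
s,R=st()
p=s['position'];X=R[:,1];Y=R[:,0];o=p-[0,0,.0045]
for sg in(-1,1):
  for d in(.042,.048):
    q=o+X*d+Y*sg*.064+[0,0,.01]; print(sg,d,'side',proj('side',q),'top',proj('top',q))
E
```

```text
t 7.9 p [0.4464 0.2379 0.0923] F [ 0.6  0.5 -2. ] op 0.098 ff 58.7 q [-0.04  0.47 -0.62  2.01  0.38  0.78 -1.03]
tool xyz cols [[0.1467, 0.9892, 0.0014], [0.9892, -0.1467, 0.0006], [0.0008, 0.0013, -1.0]] y-angle deg -8.434234650882827
-1 0.042 side [196.76147369 185.8914428 ] top [167.95932284 193.77116538]
-1 0.048 side [198.22375757 185.44659776] top [168.89382525 192.01887615]
1 0.042 side [178.86470773 175.05025407] top [130.7909677  176.34942278]
1 0.048 side [180.28999588 174.65265609] top [131.74415898 174.62472897]
```

View pics/m4.png

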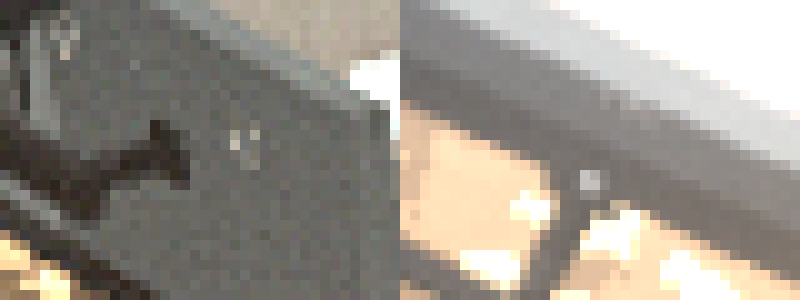

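```bash
python3 - <<'E'
from h import *
np.set_printoptions(precision=4,suppress=True)
Y=np.array([.1467,.9892]);X=np.array([.9892,-.1467])
H=[(186,174.9),(203.9,185.1)]
for dy in(0,-1.0):
  m=np.mean([plane('side',(p[0],p[1]+dy),.094)[:2] for p in H],0); print('side mid dy',dy,m,'x,y in drawer axes',X@m,Y@m)
for n,P,z in(('top holes',[(136.2,168.5),(173,185.5)],.094),('top corners',[(111.5,155.7),(193.5,193)],.129)):
  m=np.mean([plane('top',p,z)[:2] for p in P],0);print(n,m,X@m,Y@m)
# drawer face top edge and its ends in top0, by brightness along sampled lines on z=.129 plane
T=cv2.imread('pics/top0.png').astype(np.float32).max(2)
S0=cv2.imread('pics/side0.png').astype(np.float32).max(2)
def prof(I,n,f,r,nm):
    v=[cv2.remap(I,*[np.float32([[c]]) for c in proj(n,f(a))],cv2.INTER_LINEAR)[0,0] for a in r]
    print(nm,[(round(float(a)*1000),int(x)) for a,x in zip(r,v)])
m=np.array([.5174,.2277]); W=lambda a,b,z:np.r_[m+X*a+Y*b,z]
for b in(-.1,-.03,.03,.1): prof(T,'top',lambda a:W(a,b,.129),np.arange(-.012,.0121,.002),'x edge b=%g'%b)
for a in(.005,.010): 
  prof(T,'top',lambda b:W(a,b,.129),np.arange(-.15,-.129,.002),'right end');prof(T,'top',lambda b:W(a,b,.129),np.arange(.13,.151,.002),'left end')
print(st()[0]['position'])
E
```

```text
side mid dy 0 [0.5135 0.2228] x,y in drawer axes 0.47526468147017886 0.29572283926805254
side mid dy -1.0 [0.5194 0.2301] x,y in drawer axes 0.4800825021510209 0.30378355497680687
top holes [0.5171 0.2265] 0.478257479576383 0.2999409876048534
top corners [0.5163 0.2243] 0.47781766676297777 0.29759386011834643
x edge b=-0.1 [(-12, 108), (-10, 108), (-8, 108), (-6, 108), (-4, 119), (-2, 139), (0, 172), (2, 193), (4, 195), (6, 196), (8, 197), (10, 197), (12, 197)]
x edge b=-0.03 [(-12, 106), (-10, 106), (-8, 105), (-6, 108), (-4, 122), (-2, 152), (0, 177), (2, 190), (4, 191), (6, 192), (8, 191), (10, 192), (12, 192)]
x edge b=0.03 [(-12, 103), (-10, 104), (-8, 104), (-6, 105), (-4, 119), (-2, 143), (0, 173), (2, 188), (4, 189), (6, 188), (8, 187), (10, 188), (12, 189)]
x edge b=0.1 [(-12, 119), (-10, 99), (-8, 100), (-6, 107), (-4, 122), (-2, 152), (0, 176), (2, 182), (4, 184), (6, 184), (8, 183), (10, 182), (12, 175)]
right end [(-150, 98), (-148, 98), (-146, 99), (-144, 102), (-142, 125), (-140, 160), (-138, 189), (-136, 194), (-134, 195), (-132, 195), (-130, 196)]
left end [(130, 184), (132, 184), (134, 184), (136, 186), (138, 197), (140, 213), (142, 219), (144, 222), (146, 222), (148, 222), (150, 222)]
right end [(-150, 106), (-148, 108), (-146, 103), (-144, 105), (-142, 119), (-140, 161), (-138, 192), (-136, 193), (-134, 194), (-132, 194), (-130, 195)]
left end [(130, 184), (132, 187), (134, 187), (136, 186), (138, 199), (140, 211), (142, 219), (144, 222), (146, 222), (148, 222), (150, 222)]
t 7.9 p [0.4464 0.2379 0.0923] F [ 0.6  0.5 -2. ] op 0.098 ff 58.7 q [-0.04  0.47 -0.62  2.01  0.38  0.78 -1.03]
tool xyz cols [[0.1467, 0.9892, 0.0014], [0.9892, -0.1467, 0.0006], [0.0008, 0.0013, -1.0]] y-angle deg -8.434234650882827
[0.4464 0.2379 0.0923]
```

>>> move_arm([
  [[-0.0005,0.002,0.002,0,0],[0,0.004,0.002,0,0],[0,0.004,0,0,0],[0,0.004,0,0,0],[0,0.003,0,0,0],[0,0.001,0,0,0],[0,0,0,0,0],[0,0,0,0,0]],
])

```text
time_s: 8.7
position: [0.4635, 0.2347, 0.0873]
tool_rot: [-0.0, 0.757, 0.653, -0.0]
contact_force: [0.8, 1.3, -1.4]
opening: 0.1
finger_force: 58.7
```

```bash
python3 - <<'E'
from h import *
s,R=st()
S=snap('side','side3.png');T=snap('top','top3.png')
S=np.clip(S*1.5,0,255).astype(np.uint8);T=np.clip(T*1.6,0,255).astype(np.uint8)
a=cv2.resize(S[165:205,170:223],(800,600),interpolation=cv2.INTER_NEAREST)
b=cv2.resize(T[170:210,150:203],(800,600),interpolation=cv2.INTER_NEAREST)
cv2.imwrite('pics/m5.png',cv2.resize(np.hstack([a,b]),(800,300),interpolation=cv2.INTER_NEAREST))
p=s['position'];X=R[:,1];Y=R[:,0];o=p-[0,0,.0045]
for z in(0,.01,.02):
    q=o+X*.042-Y*.064+[0,0,z]
    for e in(-.01,.01): print('foot face corner z',z,e,proj('side',q+Y*e))
for n in('side','top'): print(n,'hole',proj(n,[*(.4765*np.array([.9892,-.1467])+(.3002-.064)*np.array([.1467,.9892])),.094]))
E
```

```text
t 8.7 p [0.4635 0.2347 0.0873] F [ 0.8  1.3 -1.4] op 0.1 ff 58.7 q [-0.03  0.5  -0.61  1.97  0.39  0.79 -1.01]
tool xyz cols [[0.1463, 0.9892, -0.0002], [0.9892, -0.1463, 0.0001], [0.0, -0.0002, -1.0]] y-angle deg -8.41197103418331
foot face corner z 0 -0.01 [202.88795412 189.38327536]
foot face corner z 0 0.01 [199.92793901 187.59704299]
foot face corner z 0.01 -0.01 [202.67726019 186.84416179]
foot face corner z 0.01 0.01 [199.71003941 185.07423415]
foot face corner z 0.02 -0.01 [202.46522808 184.2894605 ]
foot face corner z 0.02 0.01 [199.49076763 182.53606738]
side hole [203.65241844 184.87489531]
top hole [172.74547715 186.08818051]
```

View pics/m5.png

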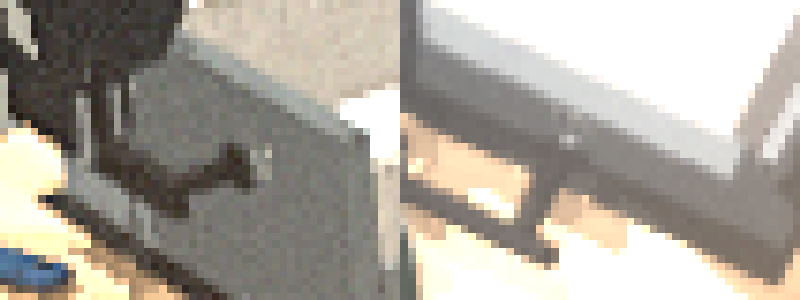

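The side crop shows the foot just short of the hole at (203.8,185), and its position agrees with the kinematic prediction to about half a pixel. In the top view the stud at (172,188) points at the hole. I raise it 1.5 mm and advance gently.

>>> move_arm([
  [[0,0,-0.0015,0,0],[0,0.001,0,0,0],[0,0.001,0,0,0],[0,0.001,0,0,0],[0,0.001,0,0,0],[0,0.001,0,0,0],[0,0.001,0,0,0],[0,0,0,0,0],[0,0,0,0,0]],
])

```text
time_s: 9.7
position: [0.4695, 0.2337, 0.0888]
tool_rot: [-0.0, 0.757, 0.653, -0.0]
contact_force: [0.4, -0.0, -0.6]
opening: 0.098
finger_force: 58.7
```

>>> move_arm([
  [[0,0.001,0,0,0],[0,0.001,0,0,0],[0,0.001,0,0,0],[0,0,0,0,0],[0,0,0,0,0]],
])

```text
time_s: 10.2
position: [0.4725, 0.2333, 0.0888]
tool_rot: [-0.0, 0.757, 0.653, -0.0]
contact_force: [0.2, -0.6, -1.4]
opening: 0.102
finger_force: 58.7
```

>>> move_arm([
  [[0,0.0005,0,0,0],[0,0.0005,0,0,0],[0,0.0005,0,0,0],[0,0,0,0,0],[0,0,0,0,0]],
])

```text
time_s: 10.7
position: [0.4739, 0.233, 0.0887]
tool_rot: [-0.0, 0.757, 0.653, -0.0]
contact_force: [-1.0, -0.7, -1.6]
opening: 0.098
finger_force: 58.8
```

>>> move_arm([
  [[0,0.0005,0,0,0],[0,0.0005,0,0,0],[0,0,0,0,0],[0,0,0,0,0]],
])

```text
time_s: 11.1
position: [0.4748, 0.2328, 0.0887]
tool_rot: [-0.0, 0.757, 0.653, -0.0]
contact_force: [-4.9, -0.7, -0.6]
opening: 0.099
finger_force: 59.0
```

>>> move_arm([
  [[0,0.0005,0,0,0],[0,0,0,0,0],[0,0,0,0,0]],
])

```text
time_s: 11.4
position: [0.4751, 0.2328, 0.0887]
tool_rot: [-0.0, 0.757, 0.653, -0.0]
contact_force: [-4.7, -0.8, 0.3]
opening: 0.098
finger_force: 59.1
```

>>> move_arm([
  [[0,0.0005,0,0,0],[0,0.0005,0,0,0],[0,0.0003,0,0,0],[0,0,0,0,0],[0,0,0,0,0]],
])

```text
time_s: 11.9
position: [0.476, 0.2327, 0.0886]
tool_rot: [-0.0, 0.757, 0.653, -0.001]
contact_force: [-9.7, -1.4, 1.5]
opening: 0.097
finger_force: 59.4
```

```bash
python3 - <<'E'
from h import *
s,R=st()
print('ftq',s['ft_torque'],'F in tool',R.T@s['contact_force'])
S=snap('side','side4.png');T=snap('top','top4.png')
S=np.clip(S*1.5,0,255).astype(np.uint8);T=np.clip(T*1.6,0,255).astype(np.uint8)
a=cv2.resize(S[165:205,170:223],(800,600),interpolation=cv2.INTER_NEAREST)
b=cv2.resize(T[170:210,150:203],(800,600),interpolation=cv2.INTER_NEAREST)
cv2.imwrite('pics/m6.png',cv2.resize(np.hstack([a,b]),(800,300),interpolation=cv2.INTER_NEAREST))
E
```

```text
t 11.9 p [0.476  0.2327 0.0886] F [-9.7 -1.4  1.5] op 0.097 ff 59.4 q [-0.03  0.51 -0.6   1.95  0.39  0.8  -1.  ]
tool xyz cols [[0.1461, 0.9893, -0.0015], [0.9893, -0.1461, -0.0004], [-0.0006, -0.0014, -1.0]] y-angle deg -8.399041377030764
ftq [-0.21718715  1.92763423  0.14545403] F in tool [-2.80923182 -9.40890495 -1.46761007]
```

View pics/m6.png

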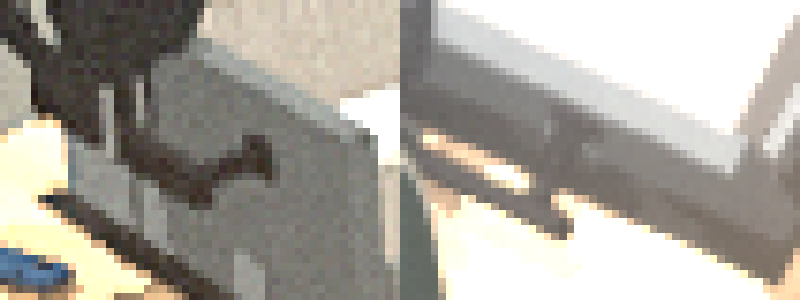

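The foot now covers the hole at (204,185) and no stud shows in either view. The feet are 2.3 mm past the drawer's rest plane, which matches about 10 N on the 4 N/mm mat. I hold the push for a few seconds.

>>> move_arm([
  [[0,0.0001,0,0,0],[0,0,0,0,0],[0,0,0,0,0],[0,0,0,0,0],[0,0,0,0,0],[0,0,0,0,0],[0,0,0,0,0],[0,0,0,0,0],[0,0,0,0,0],[0,0,0,0,0],[0,0,0,0,0],[0,0,0,0,0],[0,0,0,0,0],[0,0,0,0,0],[0,0,0,0,0],[0,0,0,0,0],[0,0,0,0,0],[0,0,0,0,0],[0,0,0,0,0],[0,0,0,0,0]],
])

```text
time_s: 14.0
position: [0.4761, 0.2327, 0.0886]
tool_rot: [-0.0, 0.757, 0.653, -0.001]
contact_force: [-9.2, -0.5, 2.0]
opening: 0.098
finger_force: 59.4
```

>>> move_arm([
  [[0,0,0,0,0],[0,0,0,0,0],[0,0,0,0,0],[0,0,0,0,0],[0,0,0,0,0],[0,0,0,0,0],[0,0,0,0,0],[0,0,0,0,0],[0,0,0,0,0],[0,0,0,0,0],[0,0,0,0,0],[0,0,0,0,0],[0,0,0,0,0],[0,0,0,0,0],[0,0,0,0,0],[0,0,0,0,0],[0,0,0,0,0],[0,0,0,0,0],[0,0,0,0,0],[0,0,0,0,0]],
])

```text
time_s: 16.0
position: [0.476, 0.2327, 0.0886]
tool_rot: [-0.0, 0.757, 0.653, -0.001]
contact_force: [-9.8, -1.5, 2.2]
opening: 0.102
finger_force: 59.4
```

>>> move_arm([
  [[0,0,0,0,0],[0,0,0,0,0],[0,0,0,0,0],[0,0,0,0,0],[0,0,0,0,0],[0,0,0,0,0],[0,0,0,0,0],[0,0,0,0,0],[0,0,0,0,0],[0,0,0,0,0],[0,0,0,0,0],[0,0,0,0,0],[0,0,0,0,0],[0,0,0,0,0],[0,0,0,0,0],[0,0,0,0,0],[0,0,0,0,0],[0,0,0,0,0],[0,0,0,0,0],[0,0,0,0,0]],
])

```text
time_s: 18.0
position: [0.476, 0.2326, 0.0886]
tool_rot: [-0.0, 0.757, 0.653, -0.001]
contact_force: [-9.5, 0.2, 0.6]
opening: 0.1
finger_force: 59.4
```

```bash
python3 -c "
from h import *
print(ctrl.sign_off())"
```

```text
the job is handed in; nothing more can be done
None
```

The black handle's studs are in the drawer's holes, and the arm is still holding it there, gripped at about 59 N; it has pressed steadily at about 9.5–10 N for 6 s. The near foot looks seated in both views; the far foot was hidden, so I judge it from the force and position readings. I handed the job in at 18 s.

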